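# Carry the covered bead scoop and tip the beads into the pan

### The job

Take the covered scoop off the sloping board with its loose sliding lid pinched shut, and keep the lid shut all the way until the scoop stands in the shallow white cradle and has been let go. There, slide the lid fully aside, then pick the scoop up again (its wooden butt is free) and tip all three silver beads over its nose into the metal pan, spilling none. Finally stand the scoop, upright, in the cradle again and let it go, leaving everything else on the bench where it stands.

Things in the scene. Friction and masses are not known exactly. Their poses are not given: they have to be found in the camera images.
- scoop_mid (a point): Covered scoop, loose: steel hopper with a wooden butt, 152 mm long (x), 52 wide (y), 40 high, about 0.4 kg filled. The point is its centre, 20 mm above its underside. +x points to the nose (pouring end), +y to where the lid slides, +z out of its top. x = -26 to 76 mm is the hopper, walls 3 mm. At the start it lies on the sloping board, leaning 25 degrees down to its own +y side.
- scoop_butt (a point): Centre of the scoop's solid wooden butt, 51 mm behind the scoop's centre: 50 mm long, 44 wide, 40 high, not covered by the lid. Axes as the scoop's.
- scoop_nose (a point): Middle of the scoop's pouring lip, at the rim: 76 mm ahead of the scoop's centre, 40 mm above its underside. Inside, the floor is flat to 54 mm behind the lip, then a 33 degree ramp climbs to the lip; no wall stands above it. With the lid aside, beads roll out over the lip once the scoop is tipped nose-down past 33 degrees (60 is ample).
- lid (a joint): Sliding lid on top of the hopper, an aluminium plate 4 mm thick; value in m: 0 = shut, 0.052 = fully slid aside to the scoop's +y. It runs loosely (0.18 N friction, 70 g): where the scoop leans sideways over 15 degrees it slides by itself unless held; on the board two stop posts hold it shut. On a level scoop, or one tipped straight nose-down and moved smoothly, it stays put.
- lid_fin (a point): Fin along the lid's +y edge: plate 80 mm long (x), 8 thick (y), from 22 to 62 mm above the scoop's underside (18 mm above the lid's top). The point is the middle of its upper part, 53 mm above the underside; with the lid shut at x 20, y 30 mm from the scoop's centre. Axes as the scoop's. Fin pressed against the opposite (-y) hopper wall, 60 mm over all, holds the lid shut.
- board_mid (a point): Fixed wooden board, 180 mm wide (y), 170 mm along the slope, falling at 25 degrees to its own -x (roughly towards the robot). The point is the middle of the sloping face, 56 mm above the bench; axes level, x uphill. Two steel stop posts, 12 mm wide, 36 high, stand near its low edge at y = -19 and 49 mm: the lid's fin leans on them at its ends; the 56 mm between them are free for a finger.
- cradle_mid (a point): Shallow white fixed cradle for the scoop on the bench: inside 168 mm (x) by 68 mm (y), rim 5 mm thick and 4 mm above its floor. The point is the centre of its floor, 4 mm above the bench. The scoop stands in it lengthwise along x, nose either way.
- pan_mid (a point): Round open metal pan, fixed: 170 mm across at the rim, 140 mm at the bottom, rim 55 mm above the bench. The point is the centre of its inner floor, 5 mm above the bench.
- bead0_center (a point): Silver bead, 22 mm ball, 20 g, loose inside the scoop; its centre.
- bead1_center (a point): Second, equal bead; its centre.
- bead2_center (a point): Third, equal bead; its centre.
- mandrel: Bystander: standing tapered steel ring mandrel, 42 mm wide, 107 mm high; origin under its base.
- jar: Bystander: small glass jar, 40 mm wide, 75 mm high; origin under its base.
- stamp: Bystander: brass hand stamp standing upright, 38 mm wide, 100 mm high; origin under its base.
- dapblock: Bystander: 40 mm steel doming block; origin under its base.
- hammer: Bystander: hammer lying at the back, 260 mm long; origin under its middle.
- beaker: Bystander: white plastic beaker, 84 mm wide, 100 mm high; origin under its base.
- charcoal: Bystander: soldering block on a round mat, 110 mm wide, 28 mm high; origin under its middle.
Mind the look-alikes: they are no part of the job. What is shaped like the part that bears scoop_mid but blue is not meant.

How it is judged (in metres and radians):
On the way, in this order (a step that is already met when the one before it is completed fails the run):
1. the scoop is lifted away from the board (60 mm) with its lid still shut (distance of scoop_mid from where it was at the start of the episode above 0.06 m and value of joint lid below 0.006 m), for 0.1 s.
2. the scoop stands in the cradle with its lid shut and has been let go (horizontal distance between scoop_mid and cradle_mid below 0.022 m and height (world z) of scoop_mid below 0.029 m and angle between scoop_mid's own z axis and vertical below 0.05 rad and angle between the x axis of scoop_mid and the x axis of cradle_mid, either way round below 0.2 rad and value of joint lid below 0.006 m and contact force between the fingers and scoop below 0.1 N), for 0.2 s.
3. the lid is slid fully aside while the scoop stands in the cradle (horizontal distance between scoop_mid and cradle_mid below 0.022 m and height (world z) of scoop_mid below 0.029 m and angle between scoop_mid's own z axis and vertical below 0.05 rad and angle between the x axis of scoop_mid and the x axis of cradle_mid, either way round below 0.2 rad and value of joint lid above 0.045 m), for 0.2 s.
4. all three beads lie in the pan while the scoop is still tipped over it (horizontal distance between each of bead0_center, bead1_center, bead2_center and pan_mid below 0.08 m and height (world z) of each of bead0_center, bead1_center, bead2_center below 0.055 m and angle between scoop_mid's own z axis and vertical above 0.6 rad and horizontal distance between scoop_mid and pan_mid below 0.2 m), for 0.1 s.
At the end, for the whole second after the job is handed in: All three beads lie in the pan, and the scoop stands upright and still in the cradle, within 22 mm of its centre and 0.2 rad of its long direction (nose either way), touched by nothing (horizontal distance between scoop_mid and cradle_mid below 0.022 m and height (world z) of scoop_mid below 0.029 m and angle between scoop_mid's own z axis and vertical below 0.05 rad and angle between the x axis of scoop_mid and the x axis of cradle_mid, either way round below 0.2 rad and horizontal distance between each of bead0_center, bead1_center, bead2_center and pan_mid below 0.08 m and height (world z) of each of bead0_center, bead1_center, bead2_center below 0.055 m and contact force between the fingers and scoop below 0.1 N and linear speed of scoop below 0.02 m/s).
It fails at once if the lid comes open more than 8 mm while the scoop is on or just off the board (within 90 mm of its middle) (value of joint lid above 0.008 m and distance between scoop_mid and board_mid below 0.09 m).
It fails at once if a bead is spilt outside scoop and pan ((horizontal distance between bead0_center and pan_mid above 0.1 m and distance between bead0_center and scoop_mid above 0.13 m) or (horizontal distance between bead1_center and pan_mid above 0.1 m and distance between bead1_center and scoop_mid above 0.13 m) or (horizontal distance between bead2_center and pan_mid above 0.1 m and distance between bead2_center and scoop_mid above 0.13 m)).
It fails at once if a bystander is shifted more than 25 mm (distance of any of mandrel, jar, stamp, dapblock, hammer, beaker, charcoal from where it was at the start of the episode above 0.025 m).
It also fails if it takes over 72 s, if anything falls off the work surface, if the arm or the gripper's body presses on something with over 40 N, if the wrist force passes 120 N, or if a joint passes its speed limit or range.

### The arm

A 7-joint arm with a two-finger parallel gripper is mounted at the origin on the work surface. World frame = base frame: x ahead of the robot, y to its left, z up, the work surface at z = 0. Lengths are in m, angles in degrees, forces in N, time in s.
With the tool pointing down it reaches from about 0.35 to 0.9 m from the base axis. Payload 19.9 kg.
Tool frame: the origin (TCP) lies midway between the tips of the shut fingers; the grasp point (between the pads) lies 19 mm behind it; z points along the fingers, y is the line along which they close (so a half turn about z gives the same grasp; the last joint's range is limited). The gripper opens to 94 mm and grips with 3 to 60 N. Pads are 16 mm wide; open, the fingers measure 119 mm over their backs; the gripper's body (75 mm by 177 mm) begins 78 mm behind the grasp point.
Start: joints at [-68.497, 23.915, -0.59, 92.452, 0.269, 63.638, -3.037], TCP at [0.253, 0.571, 0.205] pointing down, gripper open.
Joint ranges: [-161.28, 161.28], [-22.2, 115.67], [-73.04, 71.86], [3.21, 147.25], [-68.34, 248.33], [10.77, 114.83], [-161.83, 161.83]. Speed limits (degrees/s): [108.29, 108.29, 136.94, 136.94, 172.46, 172.46, 172.46].

### API

Orientations are given as a 3x3 rotation matrix whose columns are the frame's x, y, z axes.
In Python, from bench import env gives the robot as it stands.
- The arm moves only by the tool play_rows, never from a script. Its argument "motion" is a list of rows, each a list of 4 numbers: the shift along the tool's x, y, z in units of 0.12 m (1.0 is 0.12 m), then the turn about the tool's z in units of 2 rad (1.0 is 2 rad). A call has 1 to 12 rows; each row is the pose to reach, as a shift and turn from the pose commanded when the call began, along the tool's axes at that moment; what a row does not reach only later rows make up. A row lasts 1/8 s, in which the tool goes at most 62.5 mm and 10.7 degrees, less where a joint would pass 70% of its speed; a pose out of reach is approached as far as the arm can. A call with a number of a shift or a turn outside -1 to 1 is refused whole. A call with a gripper value outside its range is refused whole. "grip" is the opening, from -1 (shut) to 1 (fully open), set as the call begins (left out, the last holds). The fingers move at their own pace and stop on an object; "newtons" is the grip in N (left out, the last holds). Time passes only in rows, so rows that repeat a pose let the fingers close. It gives the time, the measured TCP pose, the force, the opening and the grip force at its end, in the units of the state.
- env.observe(): the state, without advancing time (a new reading comes with each control period).
- env.read_camera(name): name is "scene" or "top"; returns a dict with "img" (384x512x3 uint8, red, green, blue), "z_map" (384x512 float32, m along the optical axis (not along the pixel's ray), 0 where there is no reading), "camera_matrix" (3x3 intrinsics, pixels), "R" (3x3) and "t" (3): a world point X has camera coordinates R X + t. Camera axes: x right, y down, z forward; pixel columns grow to the right and rows downward; lengths in m; the calibration is good to about 2 mm. A picture is of the moment at which its call begins.
- env.finish_job(): hands the job in; it is judged then, once.
Trained networks look in a picture, given as the dict that the camera call returned (one of the last four; its "shot" number tells which), for a name from the list of things; names that differ only in an ending like _2 or _b are one class to them, and where a whole thing is asked for, a point or a joint stands for the part that bears it (a point fixed in the world has none). Each returns a list of dicts, best first, with "conf" (0 to 1); they miss things now and then, are a little off and sometimes report something else, mostly with a low value. They report only what shows in the picture. A call takes as long as a camera call. They do not tell look-alikes from the thing itself.
- env.cut_out(picture, name): "region" (384x512 bool, what is visible of it) and "pixel" ([row, column] in pixels, amid what is visible of it).
The state is a dict: "time_s": time; "q": joint angles; "joint_vel": joint speeds; "effort": joint torques, N m; "eef_pos": TCP position; "ee_rot": TCP orientation; "force": force on the tool from outside, world axes, zero at the start; "moment": the same for the moment, N m; "grip_width": finger opening in m; "grasp_force": force on a finger pad.
Only numpy, scipy, OpenCV 4.12 (cv2) and the standard library are available. Lean on these libraries where they do the work, as an engineer would, in place of code of your own. Each camera call takes 0.05 s, during which the arm holds its last target. There are 200 camera calls.

## Working session

There is one attempt and no reset: what is moved stays moved. The work goes in short steps, Python scripts to look and compute and a tool call to move; the robot and the scene stay as the last step left them, time stands still between calls to the robot, and variables do not carry over. Pictures are saved under pics/ and viewed, at most 12 in all, crops included, and the job is handed in when it is done.

Besides the shell and the picture viewer there is one more tool, called after "Emit:" as name(argument=value, ...) on one line, values as JSON. play_rows: Moves the arm, as the interface text tells. Its arguments: {"type":"object","properties":{"motion":{"type":"array","items":{"type":"array","items":{"type":"number"}}},"grip":{"type":"number"},"newtons":{"type":"number"}},"required":["motion"]}

```bash
mkdir -p pics; cat > h.py <<'E'
from bench import env
import numpy as np, cv2
def world(p,mask):
    r,c=np.nonzero(mask&(p["z_map"]>0)); z=p["z_map"][r,c]; K=p["camera_matrix"]
    P=np.stack([(c-K[0,2])*z/K[0,0],(r-K[1,2])*z/K[1,1],z])
    return (p["R"].T@(P-np.asarray(p["t"]).reshape(3,1))).T
def px(p,X):
    v=p["R"]@np.asarray(X)+np.asarray(p["t"]).ravel(); w=p["camera_matrix"]@v; return w[:2]/w[2]
def save(im,n): cv2.imwrite("pics/"+n,cv2.cvtColor(np.ascontiguousarray(im),cv2.COLOR_RGB2BGR))
E
cat > a.py <<'E'
from h import *
s=env.observe(); print({k:np.round(v,3).tolist() for k,v in s.items()})
for cam in("scene","top"):
    p=env.read_camera(cam); save(p["img"],cam+"0.png")
    print(cam,np.round(-p["R"].T@np.asarray(p["t"]).ravel(),3),"axis",p["R"][2].round(2))
    for n in["scoop_mid","lid","board_mid","cradle_mid","pan_mid","mandrel","jar","stamp","dapblock","hammer","beaker","charcoal"]:
        for d in env.cut_out(p,n)[:3]:
            W=world(p,d["region"]); 
            print(n,round(d["conf"],2),np.round(d["pixel"]),len(W),"med",np.median(W,0).round(3),"lo",np.percentile(W,2,0).round(3),"hi",np.percentile(W,98,0).round(3), p["img"][d["region"]].mean(0).round())
E
python3 a.py
```

```text
{'time_s': 0.0, 'q': [-68.497, 23.948, -0.59, 92.485, 0.271, 63.636, -3.036], 'joint_vel': [0.033, 0.038, 0.014, -0.03, 0.055, -0.004, -0.03], 'effort': [0.0, -85.125, 0.639, -42.601, -0.049, 0.018, 0.0], 'eef_pos': [0.253, 0.571, 0.205], 'ee_rot': [[-0.914, 0.405, -0.0], [0.405, 0.914, -0.001], [-0.0, -0.001, -1.0]], 'force': [-0.011, 0.231, -0.507], 'moment': [-0.08, 0.059, -0.001], 'grasp_force': 0.0, 'grip_width': 0.094}
scene [ 0.866 -0.588  0.937] axis [-0.3   0.54 -0.78]
scoop_mid 0.81 [222. 170.] 1238 med [ 0.363 -0.152  0.05 ] lo [ 0.281 -0.177  0.004] hi [ 0.423 -0.096  0.061] [ 72.  97. 171.]
scoop_mid 0.71 [161. 211.] 1298 med [0.342 0.091 0.042] lo [0.277 0.05  0.011] hi [0.412 0.147 0.06 ] [ 72.  96. 169.]
scoop_mid 0.59 [193. 246.] 1556 med [ 0.521 -0.008  0.081] lo [ 0.472 -0.082  0.055] hi [0.549 0.065 0.095] [156. 144. 137.]
lid 0.75 [158. 206.] 726 med [0.327 0.075 0.03 ] lo [0.283 0.045 0.   ] hi [0.373 0.102 0.059] [ 48. 100. 219.]
lid 0.59 [215. 179.] 179 med [ 0.37  -0.105  0.02 ] lo [ 0.316 -0.137 -0.004] hi [ 0.419 -0.08   0.062] [ 32.  64. 147.]
lid 0.37 [32
[... 3202 characters left out ...]
 med [0.635 0.151 0.094] lo [0.623 0.137 0.015] hi [0.653 0.166 0.105] [213. 178.  84.]
stamp 0.38 [130. 323.] 967 med [ 0.758 -0.209  0.013] lo [ 0.709 -0.259  0.002] hi [ 0.812 -0.162  0.034] [209. 145.  99.]
dapblock 0.6 [172. 305.] 227 med [ 0.631 -0.152  0.04 ] lo [ 0.611 -0.179 -0.001] hi [ 0.661 -0.132  0.046] [113. 111. 114.]
dapblock 0.27 [131. 322.] 977 med [ 0.759 -0.209  0.013] lo [ 0.71  -0.259  0.002] hi [ 0.812 -0.16   0.034] [209. 145.  99.]
hammer 0.71 [126. 171.] 870 med [0.775 0.269 0.025] lo [0.752 0.119 0.002] hi [0.828 0.366 0.033] [193. 153. 119.]
beaker 0.86 [122. 278.] 656 med [ 0.786 -0.074  0.045] lo [ 0.733 -0.108  0.002] hi [ 0.809 -0.037  0.103] [188. 189. 184.]
```

View pics/scene0.png

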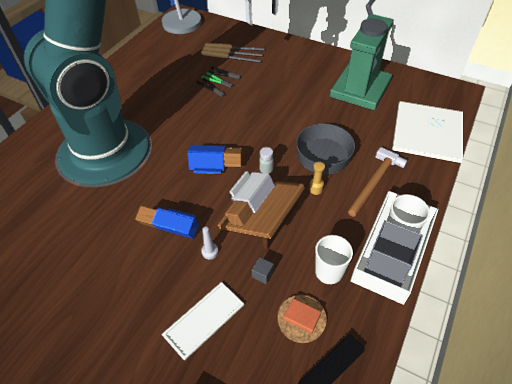

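```bash
cat > b.py <<'E'
from h import *
p=env.read_camera("top"); c=p["img"][150:260,200:320]; save(cv2.resize(c,None,fx=6,fy=5.4,interpolation=cv2.INTER_CUBIC),"top_crop.png")
def best(n,cond):
    for d in env.cut_out(p,n):
        W=world(p,d["region"])
        if cond(W): return d,W
def rect(W): 
    r=cv2.minAreaRect(W[:,:2].astype(np.float32)*1000); return [np.round(x,1) for x in r], cv2.boxPoints(r).round(1).tolist()
d,W=best("scoop_mid",lambda W:np.median(W,0)[0]>.45); print("scoop",rect(W))
d,L=best("lid",lambda W:.45<np.median(W,0)[0]<.6); print("lid",rect(L))
# butt: brown part of scoop
m=d["region"]
d,W2=best("board_mid",lambda W:W[:,0].max()<.68); print("board",rect(W2))
# fit plane of wood face
A=np.c_[W2[:,:2],np.ones(len(W2))]; ok=(W2[:,2]>.045)
for _ in range(5):
    k=np.linalg.lstsq(A[ok],W2[ok,2],rcond=None)[0]; ok=abs(A@k-W2[:,2])<.006
print("plane",k.round(3),ok.sum(),"yaw",np.degrees(np.arctan2(k[1],k[0])))
d,C=best("cradle_mid",lambda W:True); print("cradle",rect(C))
d,P=best("pan_mid",lambda W:True); R=P[P[:,2]>.045]; print("pan",cv2.minEnclosingCircle(R[:,:2].astype(np.float32)),R[:,2].max())
A=np.c_[2*R[:,:2],np.ones(len(R))]; print(np.linalg.lstsq(A,(R[:,:2]**2).sum(1),rcond=None)[0])
E
python3 b.py
```

```text
Traceback (most recent call last):
  File "b.py", line 9, in <module>
    d,W=best("scoop_mid",lambda W:np.median(W,0)[0]>.45); print("scoop",rect(W))
    ^^^
TypeError: cannot unpack non-iterable NoneType object
```

View pics/top_crop.png

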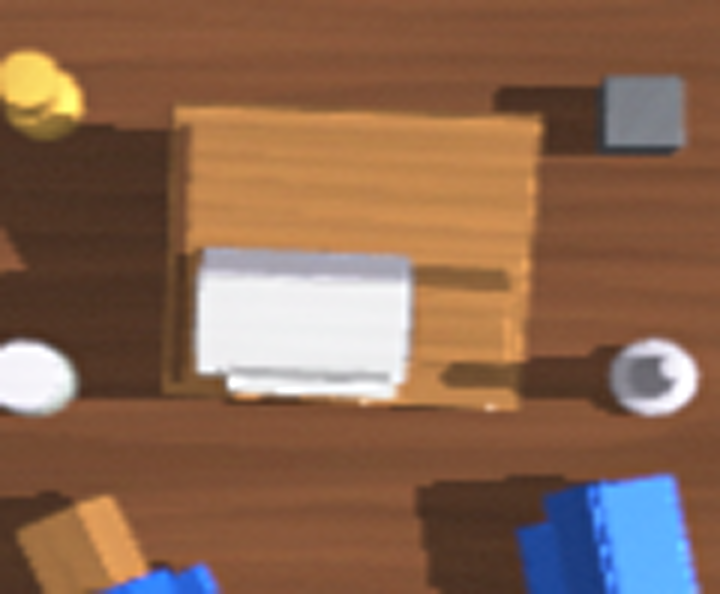

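Candidates for the scoop (scene, row/col): blue (161,211), blue (222,170), steel with wooden butt (193,246). I choose the steel one on the board. The crop confirms it: a grey hopper with its lid shut, nose to world +y, fin downhill at crop row 385, and butt on the right.

```bash
sed -i 's/^def best.*/def best(n,cond):\n  global p\n  for cam in ("top","scene","top","top"):\n    p=env.read_camera(cam)/; s/^    for d in env.cut_out(p,n):/    for d in env.cut_out(p,n):/' b.py
sed -i 's/^p=env.read_camera("top").*//' b.py; sed -i 's/if cond(W): return d,W/if cond(W): print(cam); return d,W/' b.py
cat >> b.py <<'E'
top=L[L[:,2]>0]; 
# lid plane normal
A=np.c_[L[:,:2],np.ones(len(L))]; ok=np.ones(len(L),bool)
for _ in range(6):
    k=np.linalg.lstsq(A[ok],L[ok,2],rcond=None)[0]; ok=abs(A@k-L[:,2])<.004
print("lidplane",k.round(3),"slope",np.degrees(np.arctan(np.hypot(*k[:2]))),"yaw",np.degrees(np.arctan2(k[1],k[0])),ok.sum())
print("lid plate",rect(L[ok]), L[ok].mean(0))
E
python3 b.py
```

```text
top
scoop ([array([509.5,  -3.6]), array([154.2,  80. ]), np.float64(87.0)], [[465.6000061035156, -78.5999984741211], [545.5, -82.69999694824219], [553.5, 71.30000305175781], [473.6000061035156, 75.4000015258789]])
top
lid ([array([501.9,  20.7]), array([106.7,  62.2]), np.float64(87.2)], [[468.29998779296875, -31.100000381469727], [530.4000244140625, -34.0], [535.5999755859375, 72.5], [473.3999938964844, 75.5]])
top
board ([array([553.1,  -1.6]), array([186.5, 174.1]), np.float64(84.5)], [[457.6000061035156, -86.19999694824219], [630.9000244140625, -102.69999694824219], [648.7000122070312, 82.9000015258789], [475.3999938964844, 99.5]])
plane [ 0.463 -0.02  -0.195] 1863 yaw -2.4521871727846123
top
cradle ([array([ 566.4, -315.1]), array([180.5,  79.5]), np.float64(72.9)], [[501.79998779296875, -389.6000061035156], [577.7999877929688, -413.0], [630.9000244140625, -240.5], [554.9000244140625, -217.10000610351562]])
top
pan ((0.6106409430503845, 0.28245997428894043), 0.08522061258554459) 0.06651137650678816
[ 0.61017964  0.28240503 -0.44535428]
lidplane [ 0.447 -0.012 -0.139] slope 24.095260838936742 yaw -1.540688910339522 499
lid plate ([array([506.4,  18.5]), array([102.3,  52. ]), np.float64(88.2)], [[478.79998779296875, -31.799999237060547], [530.7000122070312, -33.400001525878906], [534.0, 68.9000015258789], [482.0, 70.5]]) [0.50757038 0.02012374 0.0879052 ]
```

Emit:
play_rows(motion=[[-0.25, -0.22, 0, 0], [-0.6, -0.52, 0, 0], [-1, -0.88, 0, 0]], grip=1, newtons=30)

```text
time_s: 2.28
eef_pos: [0.3195, 0.427, 0.2054]
ee_rot: [[-0.915, 0.404, 0.0], [0.404, 0.915, 0.0], [-0.0, 0.0, -1.0]]
force: [0.8, 1.0, 0.7]
grip_width: 0.0943
grasp_force: 0.0
```

Emit:
play_rows(motion=[[-0.35, -0.3, 0, 0], [-0.7, -0.6, 0, 0], [-1, -0.88, 0, 0]])

```text
time_s: 2.65
eef_pos: [0.3869, 0.2812, 0.2057]
ee_rot: [[-0.914, 0.405, 0.0], [0.405, 0.914, 0.0], [-0.0, 0.0, -1.0]]
force: [1.4, 0.4, -0.1]
grip_width: 0.0942
grasp_force: 0.0
```

Emit:
play_rows(motion=[[-0.35, -0.3, 0, 0], [-0.7, -0.6, 0, 0], [-1, -0.88, 0, 0]])

```text
time_s: 3.02
eef_pos: [0.4538, 0.1361, 0.2058]
ee_rot: [[-0.914, 0.405, 0.001], [0.405, 0.914, 0.0], [-0.001, 0.0, -1.0]]
force: [0.9, 0.3, -0.1]
grip_width: 0.0941
grasp_force: 0.0
```

Emit:
play_rows(motion=[[-0.2, -0.2, 0, 0.09], [-0.4, -0.4, 0, 0.18], [-0.6, -0.6, 0, 0.27], [-0.82, -0.74, 0, 0.36], [-0.82, -0.74, 0, 0.45], [-0.82, -0.74, 0, 0.54], [-0.82, -0.74, 0, 0.6], [-0.82, -0.74, 0, 0.6]])

```text
time_s: 4.03
eef_pos: [0.5072, 0.017, 0.2055]
ee_rot: [[0.045, 0.999, 0.0], [0.999, -0.045, -0.0], [-0.0, 0.0, -1.0]]
force: [-0.2, -0.1, -0.3]
grip_width: 0.0941
grasp_force: 0.0
```

```bash
cat >> h.py <<'E'
def to(x,y,z,yaw=None):
    "tool units from the present pose to tip x,y,z with tool-y axis at world angle yaw (mod 180)"
    s=env.observe(); R=np.array(s["ee_rot"]); p=np.array(s["eef_pos"])
    d=R.T@(np.array([x,y,z])-p)/.12; a=np.degrees(np.arctan2(R[1,1],R[0,1]))
    t=0 if yaw is None else -((yaw-a+90)%180-90)
    print("t",s["time_s"],"pos",p.round(4),"yaw",a.round(2),"q7",round(s["q"][6],1),"zax",R[:,2].round(3),"-> units",d.round(3),"turn",np.round(np.radians(t)/2,3),"F",np.round(s["force"],1),"w",round(s["grip_width"],4),"gf",round(s["grasp_force"],1))
E
python3 -c "
from h import *
to(.508,.014,.125,-2.7)"
```

```text
t 4.025 pos [0.5072 0.017  0.2055] yaw -2.58 q7 -1.0 zax [ 0. -0. -1.] -> units [-0.025  0.008  0.671] turn 0.001 F [-0.2 -0.1 -0.3] w 0.0941 gf 0.0
```

Emit:
play_rows(motion=[[-0.02, 0.01, 0.3, 0], [-0.02, 0.01, 0.67, 0], [-0.02, 0.01, 0.67, 0], [-0.02, 0.01, 0.67, 0]])

```text
time_s: 4.53
eef_pos: [0.5089, 0.0144, 0.1265]
ee_rot: [[0.045, 0.999, 0.001], [0.999, -0.045, 0.0], [0.0, 0.001, -1.0]]
force: [-0.6, -0.3, 0.6]
grip_width: 0.0938
grasp_force: 0.0
```

```bash
python3 -c "
from h import *
to(.508,.014,.075,-2.7)
a=env.read_camera('scene')['img'][150:250,195:320]
b=env.read_camera('top')['img'][160:260,195:320]
save(cv2.resize(np.vstack([a,b]),None,fx=3,fy=3,interpolation=cv2.INTER_CUBIC),'c1.png')"
```

```text
t 4.525 pos [0.5089 0.0144 0.1265] yaw -2.56 q7 3.1 zax [ 0.001  0.    -1.   ] -> units [-0.004 -0.008  0.429] turn 0.001 F [-0.6 -0.3  0.6] w 0.0938 gf 0.0
```

View pics/c1.png

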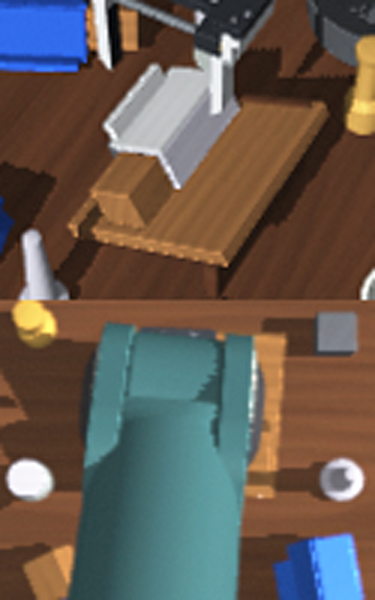

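The fingers straddle the hopper: the uphill finger is behind the lid edge at crop (225,85), and the downhill one is past the fin at (105,40). I'm descending and pinching.

Emit:
play_rows(motion=[[0, 0, 0.2, 0], [0, -0.01, 0.4, 0], [0, -0.01, 0.41, 0], [0, -0.01, 0.41, 0]])

```text
time_s: 5.12
eef_pos: [0.5078, 0.0146, 0.0772]
ee_rot: [[0.046, 0.999, 0.001], [0.999, -0.046, 0.0], [0.0, 0.001, -1.0]]
force: [-0.4, 0.4, 0.0]
grip_width: 0.094
grasp_force: 0.0
```

Emit:
play_rows(motion=[[0, 0, 0, 0], [0, 0, 0, 0], [0, 0, 0, 0], [0, 0, 0, 0], [0, 0, 0, 0], [0, 0, 0, 0]], grip=-1, newtons=30)

```text
time_s: 5.88
eef_pos: [0.5049, 0.0149, 0.0759]
ee_rot: [[0.046, 0.999, -0.004], [0.999, -0.046, 0.001], [0.001, -0.004, -1.0]]
force: [-14.4, 1.9, 15.6]
grip_width: 0.0709
grasp_force: 28.0
```

Emit:
play_rows(motion=[[0, 0, -0.03, 0], [0, 0, -0.06, 0], [0, 0, -0.09, 0], [0, 0, -0.12, 0], [0, 0, -0.12, 0]], newtons=55)

```text
time_s: 6.5
eef_pos: [0.5072, 0.0145, 0.0906]
ee_rot: [[0.046, 0.999, 0.001], [0.999, -0.046, -0.0], [0.0, 0.001, -1.0]]
force: [-0.1, -0.3, -4.1]
grip_width: 0.0694
grasp_force: 49.8
```

```bash
python3 -c "
from h import *
to(.508,.014,.125,-2.7)
a=env.read_camera('scene')['img'][130:250,175:325]
save(cv2.resize(a,None,fx=4,fy=4,interpolation=cv2.INTER_CUBIC),'c2.png')"
```

```text
t 6.5 pos [0.5072 0.0145 0.0906] yaw -2.63 q7 5.0 zax [ 0.001 -0.    -1.   ] -> units [-0.004  0.007 -0.287] turn 0.001 F [-0.1 -0.3 -4.1] w 0.0694 gf 49.8
```

View pics/c2.png

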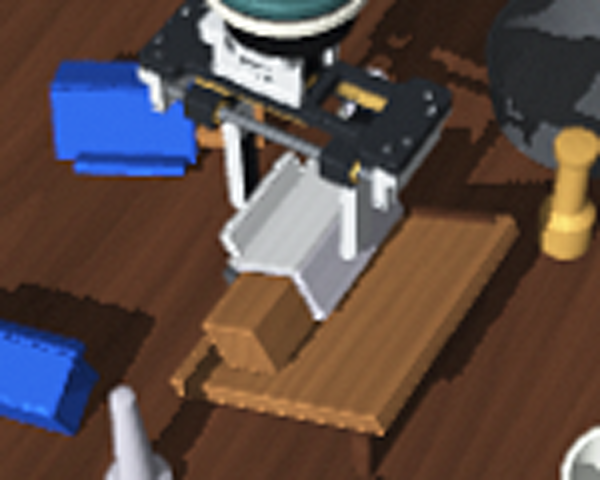

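Emit:
play_rows(motion=[[0, 0, -0.1, 0], [0, 0, -0.3, 0], [0, 0, -0.5, 0], [0, 0, -0.7, 0], [0, 0, -0.85, 0], [0, 0, -0.92, 0], [0, 0, -0.92, 0]])

```text
time_s: 7.42
eef_pos: [0.5071, 0.0146, 0.201]
ee_rot: [[0.046, 0.999, 0.001], [0.999, -0.046, 0.0], [0.0, 0.001, -1.0]]
force: [0.6, -0.0, -4.1]
grip_width: 0.0691
grasp_force: 49.8
```

Emit:
play_rows(motion=[[-0.1, 0.02, 0, 0.01], [-0.3, 0.06, 0, 0.03], [-0.6, 0.09, 0, 0.05], [-0.9, 0.13, 0, 0.07], [-1, 0.15, 0, 0.08]])

```text
time_s: 8.05
eef_pos: [0.519, -0.1103, 0.2005]
ee_rot: [[0.211, 0.977, -0.0], [0.977, -0.211, -0.001], [-0.001, -0.0, -1.0]]
force: [0.1, -0.3, -4.5]
grip_width: 0.0693
grasp_force: 49.8
```

```bash
python3 -c "
from h import *
to(.551,-.2895,.2,-17)"
```

```text
t 8.05 pos [ 0.519  -0.1103  0.2005] yaw -12.18 q7 6.6 zax [-0.    -0.001 -1.   ] -> units [-1.403  0.576  0.006] turn 0.042 F [ 0.1 -0.3 -4.5] w 0.0693 gf 49.8
```

Emit:
play_rows(motion=[[-0.25, 0.1, 0, 0.01], [-0.55, 0.23, 0, 0.02], [-0.8, 0.34, 0, 0.03], [-1, 0.42, 0, 0.042], [-1, 0.42, 0, 0.042]])

```text
time_s: 8.68
eef_pos: [0.5435, -0.2368, 0.2002]
ee_rot: [[0.29, 0.957, -0.001], [0.957, -0.29, -0.001], [-0.002, -0.001, -1.0]]
force: [-0.5, 0.3, -4.3]
grip_width: 0.0695
grasp_force: 49.8
```

```bash
cat > c.py <<'E'
from h import *
to(.551,-.2895,.06,-17)
for cam in("scene","top"):
    p=env.read_camera(cam)
    for d in env.cut_out(p,"cradle_mid")[:1]:
        W=world(p,d["region"]); W=W[(W[:,2]<.02)&(W[:,2]>-.01)]; r=cv2.minAreaRect(W[:,:2].astype(np.float32)*1000); print(cam,d["conf"],r)
    for d in env.cut_out(p,"lid")[:3]:
        W=world(p,d["region"]); print("lid",d["conf"],np.median(W,0),W.min(0),W.max(0))
    if cam=="scene": save(cv2.resize(p["img"][190:380,120:330],None,fx=3,fy=3,interpolation=cv2.INTER_CUBIC),'c3.png')
E
python3 c.py
```

```text
t 8.675 pos [ 0.5435 -0.2368  0.2002] yaw -16.86 q7 17.4 zax [-0.001 -0.001 -1.   ] -> units [-0.401  0.188  1.169] turn 0.001 F [-0.5  0.3 -4.3] w 0.0695 gf 49.8
scene 0.65 ((563.7772827148438, -315.260498046875), (178.77178955078125, 84.19402313232422), 72.12680053710938)
lid 0.75 [ 0.52856299 -0.25735452  0.20814616] [ 0.41003702 -0.28576066 -0.00319592] [ 0.58975841 -0.18070825  0.29960238]
lid 0.4 [0.368589   0.09196118 0.01927575] [ 0.36025275  0.07612463 -0.00314946] [0.37594268 0.10440508 0.05753473]
lid 0.38 [ 0.37206669 -0.12916914  0.06231841] [ 0.37206669 -0.12916914  0.06231841] [ 0.37206669 -0.12916914  0.06231841]
top 0.31 ((588.11669921875, -203.4344024658203), (0.0, 0.0), 0.0)
lid 0.76 [ 0.55812317 -0.18861715  0.2146694 ] [ 0.49399497 -0.21561415 -0.00182165] [ 0.58448147 -0.13712228  0.55954817]
lid 0.65 [0.32891715 0.07270916 0.02818491] [ 0.28031081  0.04468593 -0.00284847] [0.37092831 0.1051515  0.07084825]
lid 0.57 [ 0.39125223 -0.10864475  0.02461521] [ 3.52387373e-01 -1.26649321e-01 -1.52087306e-04] [ 0.41812208 -0.09110018  0.06950167]
```

View pics/c3.png

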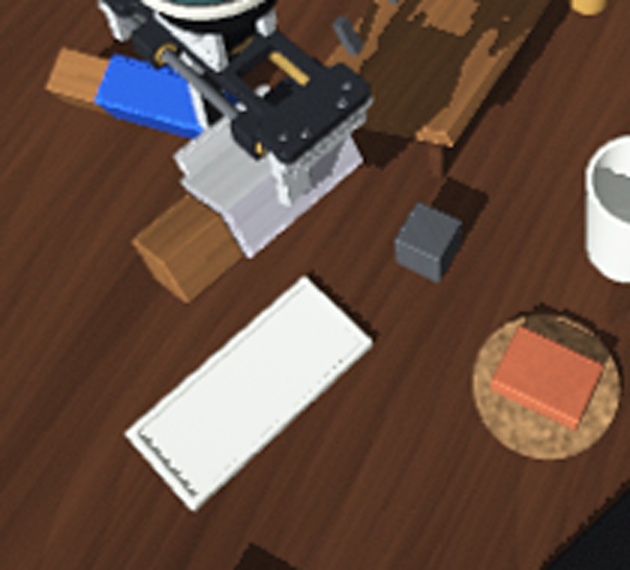

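The scoop is held, still leaning, with its lid shut. The cradle is clear at crop (250,390). Going above it, then down.

Emit:
play_rows(motion=[[-0.15, 0.07, 0, 0], [-0.35, 0.17, 0.1, 0], [-0.4, 0.18, 0.35, 0], [-0.4, 0.18, 0.65, 0], [-0.4, 0.18, 0.95, 0], [-0.4, 0.18, 1.0, 0], [-0.4, 0.18, 1.0, 0]])

```text
time_s: 9.85
eef_pos: [0.5515, -0.2868, 0.0815]
ee_rot: [[0.286, 0.958, 0.0], [0.958, -0.286, -0.001], [-0.0, 0.0, -1.0]]
force: [-0.2, 0.6, -4.1]
grip_width: 0.0673
grasp_force: 50.5
```

Emit:
play_rows(motion=[[0, 0, 0.1, 0], [0, 0, 0.2, 0], [0, 0, 0.28, 0], [0, 0, 0.32, 0], [0, 0, 0.32, 0]], newtons=25)

```text
time_s: 10.48
eef_pos: [0.5538, -0.2864, 0.0434]
ee_rot: [[0.285, 0.958, 0.005], [0.959, -0.285, -0.001], [0.0, 0.005, -1.0]]
force: [6.8, 0.9, 5.8]
grip_width: 0.0671
grasp_force: 24.4
```

Emit:
play_rows(motion=[[0, 0.02, 0.03, 0], [0, 0.04, 0.06, 0], [0, 0.06, 0.09, 0], [0, 0.08, 0.12, 0], [0, 0.08, 0.12, 0]], newtons=12)

```text
time_s: 11.1
eef_pos: [0.5624, -0.2895, 0.0287]
ee_rot: [[0.286, 0.958, 0.004], [0.958, -0.286, -0.002], [-0.001, 0.004, -1.0]]
force: [5.8, -0.5, 3.1]
grip_width: 0.0599
grasp_force: 12.0
```

Emit:
play_rows(motion=[[0, 0, 0, 0], [0, 0, 0, 0], [0, 0, 0, 0], [0, 0, 0, 0], [0, 0, 0, 0]], grip=1)

```text
time_s: 11.72
eef_pos: [0.5604, -0.2889, 0.0279]
ee_rot: [[0.286, 0.958, -0.0], [0.958, -0.286, -0.0], [-0.0, -0.0, -1.0]]
force: [-1.4, -0.1, 0.7]
grip_width: 0.0938
grasp_force: 0.0
```

```bash
cat > d.py <<'E'
from h import *
import sys
to(.567,-.295,.2,-17)
for cam in("scene","top"):
    p=env.read_camera(cam)
    for n in("scoop_mid","lid"):
      for d in env.cut_out(p,n):
        W=world(p,d["region"])
        if np.hypot(*(np.median(W,0)[:2]-[.565,-.315]))>.08: continue
        T=W[(W[:,2]>.04)&(W[:,2]<.056)]; print(cam,n,round(d["conf"],2),len(T),cv2.minAreaRect(T[:,:2].astype(np.float32)*1000) if len(T)>9 else "", np.median(T,0).round(3), W.max(0).round(3))
    if cam==sys.argv[2]: save(cv2.resize(p["img"][220:380,120:310] if cam=="scene" else p["img"][150:260,300:430],None,fx=4,fy=4,interpolation=cv2.INTER_CUBIC) if 1 else 0,sys.argv[1])
E
python3 d.py c4.png scene
```

```text
t 11.725 pos [ 0.5604 -0.2889  0.0279] yaw -16.62 q7 28.3 zax [-0. -0. -1.] -> units [-0.033  0.067 -1.434] turn 0.003 F [-1.4 -0.1  0.7] w 0.0938 gf 0.0
scene scoop_mid 0.64 916 ((557.5114135742188, -316.25201416015625), (134.25430297851562, 56.64556121826172), 71.60030364990234) [ 0.554 -0.328  0.045] [ 0.61  -0.245  0.167]
scene lid 0.78 488 ((565.0917358398438, -292.4329833984375), (84.15585327148438, 55.20066452026367), 70.99215698242188) [ 0.558 -0.31   0.046] [ 0.602 -0.245  0.167]
top scoop_mid 0.62 124 ((579.73681640625, -246.08944702148438), (27.08774757385254, 57.152713775634766), 73.29713439941406) [ 0.585 -0.242  0.049] [ 0.612 -0.169  0.471]
top lid 0.4 96 ((581.6718139648438, -245.52899169921875), (22.320558547973633, 48.01666259765625), 69.15591430664062) [ 0.587 -0.244  0.05 ] [ 0.603 -0.189  0.395]
top lid 0.35 101 ((580.2621459960938, -243.24359130859375), (21.63640594482422, 51.21305465698242), 70.70536804199219) [ 0.585 -0.242  0.049] [ 0.604 -0.227  0.059]
```

View pics/c4.png

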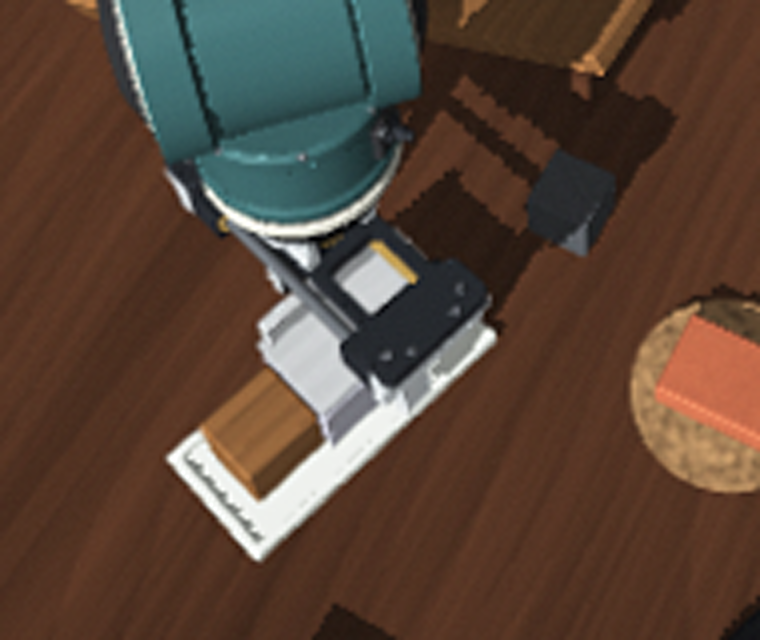

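The scoop stands level in the cradle with its lid shut and the fingers are free. I'll raise, shut the fingers and measure.

Emit:
play_rows(motion=[[0, 0, -0.3, 0], [0, 0, -0.6, 0], [0, 0, -0.9, 0], [0, 0, -0.9, 0]])

```text
time_s: 12.52
eef_pos: [0.5616, -0.2896, 0.1385]
ee_rot: [[0.286, 0.958, 0.004], [0.958, -0.286, -0.001], [-0.0, 0.004, -1.0]]
force: [0.2, -1.0, -0.9]
grip_width: 0.0938
grasp_force: 0.0
```

Emit:
play_rows(motion=[[0.4, 0, 0, 0], [0.8, 0, 0, 0], [1, 0, 0, 0], [1, 0, 0, 0], [1, 0, 0, 0]], grip=-1)

```text
time_s: 13.15
eef_pos: [0.5942, -0.1748, 0.1355]
ee_rot: [[0.287, 0.958, -0.001], [0.958, -0.287, -0.0], [-0.001, -0.001, -1.0]]
force: [0.4, 0.1, 0.2]
grip_width: 0.0477
grasp_force: 0.0
```

```bash
cat > e.py <<'E'
from h import *
to(.56,-.295,.055,-17)
for cam in("scene","top"):
    p=env.read_camera(cam)
    # all depth points near the cradle
    W=world(p,np.ones((384,512),bool)); u=np.array([np.cos(np.radians(72.5)),np.sin(np.radians(72.5))]); v=np.array([-u[1],u[0]])
    D=W[:,:2]-[.565,-.315]; a=D@u; b=D@v; z=W[:,2]
    near=(abs(a)<.11)&(abs(b)<.11)
    for lo,hi in((.040,.054),(.058,.075)):
        m=near&(z>lo)&(z<hi); r=cv2.minAreaRect(np.c_[a[m],b[m]].astype(np.float32)*1000)
        print(cam,lo,m.sum(),"a",np.percentile(a[m],[1,50,99]).round(4),"b",np.percentile(b[m],[1,50,99]).round(4),r)
E
python3 e.py
```

```text
t 13.15 pos [ 0.5942 -0.1748  0.1355] yaw -16.67 q7 13.3 zax [-0.001 -0.    -1.   ] -> units [-1.041  0.015  0.671] turn 0.003 F [0.4 0.1 0.2] w 0.0477 gf 0.0
scene 0.04 1507 a [-0.069   0.0107  0.0799] b [-0.0213  0.0045  0.0329] ((5.39208984375, 6.377460479736328), (152.038330078125, 58.52796936035156), 1.043274998664856)
scene 0.058 154 a [-0.0145  0.0215  0.0631] b [0.0295 0.0335 0.0394] ((24.544437408447266, 34.30703353881836), (79.5752182006836, 11.06911563873291), 2.077289581298828)
top 0.04 450 a [-0.0685 -0.0215  0.0256] b [-0.0204  0.0052  0.0377] ((-19.67401123046875, 7.2665863037109375), (99.85633850097656, 61.06843566894531), 0.6871524453163147)
top 0.058 53 a [-0.0134  0.0114  0.0331] b [0.0133 0.0343 0.0386] ((14.784929275512695, 26.890522003173828), (39.06349563598633, 50.59192657470703), 38.43499755859375)
```

```bash
python3 -c "
from h import *
to(.5686,-.2904,.056,-17.5);to(.5066,-.2709,.056,-17.5)"
```

```text
t 13.25 pos [ 0.5942 -0.1752  0.1357] yaw -16.71 q7 13.2 zax [-0. -0. -1.] -> units [-0.981  0.072  0.665] turn 0.007 F [ 0.5 -0.2  0. ] w 0.0392 gf 0.0
t 13.25 pos [ 0.5942 -0.1752  0.1357] yaw -16.71 q7 13.2 zax [-0. -0. -1.] -> units [-0.973 -0.47   0.665] turn 0.007 F [ 0.5 -0.2  0. ] w 0.0392 gf 0.0
```

Emit:
play_rows(motion=[[-0.4, 0.03, 0, 0.007], [-0.8, 0.07, 0, 0.007], [-0.98, 0.07, 0, 0.007], [-0.98, 0.07, 0.2, 0.007], [-0.98, 0.07, 0.5, 0.007], [-0.98, 0.07, 0.65, 0.007], [-0.98, 0.07, 0.665, 0.007], [-0.98, 0.07, 0.665, 0.007]])

```text
time_s: 14.25
eef_pos: [0.5696, -0.2893, 0.0571]
ee_rot: [[0.299, 0.954, 0.001], [0.954, -0.299, -0.001], [-0.0, 0.001, -1.0]]
force: [0.8, 0.1, 0.3]
grip_width: 0.0005
grasp_force: 0.0
```

Emit:
play_rows(motion=[[0, -0.04, 0, 0], [0, -0.09, 0, 0], [0, -0.14, 0, 0], [0, -0.2, 0, 0], [0, -0.26, 0, 0], [0, -0.32, 0, 0], [0, -0.38, 0, 0], [0, -0.44, 0, 0], [0, -0.49, 0, 0], [0, -0.53, 0, 0], [0, -0.55, 0, 0], [0, -0.55, 0, 0]])

```text
time_s: 15.75
eef_pos: [0.5062, -0.2692, 0.0562]
ee_rot: [[0.299, 0.954, 0.0], [0.954, -0.299, -0.0], [0.0, 0.0, -1.0]]
force: [-0.1, 0.5, 0.1]
grip_width: 0.0004
grasp_force: 0.0
```

```bash
python3 e.py
```

```text
t 15.75 pos [ 0.5062 -0.2692  0.0562] yaw -17.42 q7 27.7 zax [ 0. -0. -1.] -> units [-0.071  0.492  0.01 ] turn -0.004 F [-0.1  0.5  0.1] w 0.0004 gf 0.0
scene 0.04 1051 a [-0.0685 -0.0122  0.0798] b [-0.0211  0.0284  0.0825] ((5.2047882080078125, 31.817276000976562), (152.24339294433594, 108.17472076416016), 1.0689436197280884)
scene 0.058 109 a [-0.0152  0.0129  0.0632] b [0.0584 0.0826 0.0898] ((23.987234115600586, 72.65531921386719), (79.07978820800781, 34.59829330444336), 0.2979227900505066)
top 0.04 214 a [0.0466 0.0719 0.0828] b [-0.0201  0.0436  0.086 ] ((61.00647735595703, 33.324493408203125), (107.30740356445312, 46.81377410888672), 88.1014175415039)
top 0.058 7 a [0.0519 0.0627 0.0651] b [0.0431 0.0828 0.0884] ((56.88824462890625, 64.76315307617188), (49.25200653076172, 4.3587965965271), 72.15937805175781)
```

Emit:
play_rows(motion=[[0, -0.01, 0, 0], [0, -0.02, 0, 0], [0, -0.03, 0, 0], [0, -0.03, 0, 0]])

```text
time_s: 16.35
eef_pos: [0.5028, -0.2682, 0.0561]
ee_rot: [[0.299, 0.954, 0.0], [0.954, -0.299, -0.0], [-0.0, 0.0, -1.0]]
force: [1.4, -0.5, -0.1]
grip_width: 0.0005
grasp_force: 0.6
```

Emit:
play_rows(motion=[[0, 0.05, 0, 0], [0, 0.1, -0.2, 0], [0, 0.15, -0.5, 0], [0, 0.3, -0.7, 0], [-0.3, 0.45, -0.7, 0], [-0.55, 0.5, -0.7, 0]], grip=0.6)

```text
time_s: 17.1
eef_pos: [0.5411, -0.3501, 0.1403]
ee_rot: [[0.298, 0.954, 0.0], [0.954, -0.298, -0.0], [-0.0, 0.0, -1.0]]
force: [-1.0, 0.3, 0.6]
grip_width: 0.0569
grasp_force: 0.0
```

```bash
python3 e.py; python3 d.py c5.png scene
```

```text
t 17.1 pos [ 0.5411 -0.3501  0.1403] yaw -17.36 q7 29.9 zax [ 0. -0. -1.] -> units [0.486 0.013 0.711] turn -0.003 F [-1.   0.3  0.6] w 0.0569 gf 0.0
scene 0.04 767 a [-0.069   0.0108  0.0811] b [-0.0205  0.0137  0.0876] ((5.5218353271484375, 34.148277282714844), (152.98236083984375, 111.34661102294922), 0.9719678163528442)
scene 0.058 100 a [-0.014   0.0351  0.0628] b [0.0828 0.087  0.0927] ((23.888931274414062, 87.56670379638672), (78.3824234008789, 10.447338104248047), 0.7268939018249512)
top 0.04 769 a [-0.0448  0.027   0.0828] b [-0.0201  0.0459  0.0909] ((17.081287384033203, 35.44305419921875), (133.60044860839844, 112.13323974609375), 0.5798565745353699)
top 0.058 69 a [0.0021 0.0322 0.069 ] b [0.0395 0.0879 0.0918] ((39.689552307128906, 65.59324645996094), (78.2623062133789, 52.99374008178711), 1.1518967151641846)
t 17.2 pos [ 0.5391 -0.3527  0.1402] yaw -17.63 q7 29.9 zax [-0.001 -0.002 -1.   ] -> units [ 0.527  0.076 -0.5  ] turn -0.006 F [ 0.8 -0.3 -0.1] w 0.065 gf 0.0
scene scoop_mid 0.59 728 ((534.6914672851562, -299.77777099609375), (152.07772827148438, 109.24230194091797), 73.3480453491211) [ 0.546 -0.296  0.043] [ 0.633 -0.211  0.261]
top scoop_mid 0.84 747 ((537.4320068359375, -285.86322021484375), (128.4892578125, 112.7320556640625), 73.79033660888672) [ 0.53  -0.27   0.048] [ 0.612 -0.207  0.564]
top lid 0.61 488 ((514.4487915039062, -265.6567687988281), (97.67708587646484, 57.301475524902344), 73.83383178710938) [ 0.519 -0.262  0.05 ] [ 0.552 -0.214  0.073]
```

View pics/c5.png

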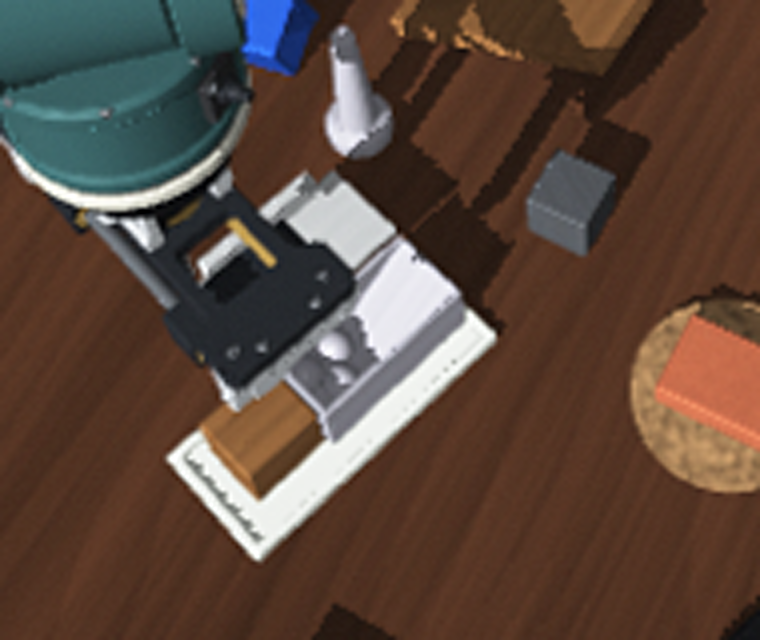

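The lid is fully aside, with beads in the hopper at crop (335,345), and the scoop is in the cradle. Next I grip the wooden butt.

Emit:
play_rows(motion=[[0.06, 0.08, 0.1, 0], [0.06, 0.08, 0.4, 0], [0.06, 0.08, 0.7, 0], [0.06, 0.08, 0.85, 0], [0.06, 0.08, 0.85, 0]])

```text
time_s: 18.12
eef_pos: [0.5514, -0.3446, 0.0371]
ee_rot: [[0.299, 0.954, -0.002], [0.954, -0.299, 0.001], [0.0, -0.002, -1.0]]
force: [-0.8, 0.2, 0.2]
grip_width: 0.0754
grasp_force: 0.0
```

```bash
python3 -c "
from h import *
to(.5507,-.3487,.014,-17)"
```

```text
t 18.125 pos [ 0.5514 -0.3446  0.0371] yaw -17.4 q7 32.2 zax [-0.002  0.001 -1.   ] -> units [-0.035  0.005  0.192] turn -0.003 F [-0.8  0.2  0.2] w 0.0754 gf 0.0
```

Emit:
play_rows(motion=[[-0.03, 0, 0.1, 0], [-0.035, 0, 0.19, 0], [-0.035, 0, 0.19, 0]])

```text
time_s: 18.5
eef_pos: [0.55, -0.349, 0.0147]
ee_rot: [[0.299, 0.954, -0.001], [0.954, -0.299, 0.0], [0.0, -0.001, -1.0]]
force: [-0.5, -0.4, -0.2]
grip_width: 0.0753
grasp_force: 0.0
```

Emit:
play_rows(motion=[[0, 0, 0, 0], [0, 0, 0, 0], [0, 0, 0, 0], [0, 0, 0, 0], [0, 0, -0.02, 0], [0, 0, -0.05, 0], [0, 0, -0.08, 0], [0, 0, -0.08, 0]], grip=-1, newtons=60)

```text
time_s: 19.5
eef_pos: [0.5505, -0.3492, 0.0252]
ee_rot: [[0.299, 0.954, 0.0], [0.954, -0.299, -0.0], [-0.0, 0.0, -1.0]]
force: [0.8, -0.5, -4.3]
grip_width: 0.0438
grasp_force: 59.6
```

```bash
cat > f.py <<'E'
from h import *
import sys
# pitch of the scoop: fit of points around the tool
s=env.observe(); to(.565,-.315,.15,-17); R=np.array(s["ee_rot"]); t=np.array(s["eef_pos"])
for cam in("scene","top"):
    p=env.read_camera(cam)
    for d in env.cut_out(p,"scoop_mid"):
        W=world(p,d["region"]); L=(W-t)@R   # tool frame: x nose, y, z down
        m=(L[:,0]>-.05)&(L[:,0]<.16)&(abs(L[:,1])<.03)&(L[:,2]<.12)&(L[:,2]>-.06)
        if m.sum()<80 or np.linalg.norm(np.median(W,0)-t)>.2: continue
        print(cam,round(d["conf"],2),m.sum()); 
        for lo in(.02,.035,.05,.065,.08,.095): 
            k=m&(L[:,0]>lo)&(L[:,0]<lo+.015); 
            if k.sum()>4: print(lo,k.sum(),"world z",np.percentile(W[k,2],[5,50,95]).round(3))
E
python3 f.py
```

```text
t 19.5 pos [ 0.5505 -0.3492  0.0252] yaw -17.41 q7 33.0 zax [ 0. -0. -1.] -> units [ 0.308  0.031 -1.04 ] turn -0.004 F [ 0.8 -0.5 -4.3] w 0.0438 gf 59.6
scene 0.62 927
0.05 60 world z [0.016 0.047 0.056]
0.065 202 world z [0.015 0.025 0.053]
0.08 201 world z [0.02  0.031 0.052]
0.095 195 world z [0.027 0.04  0.051]
top 0.9 447
0.02 16 world z [0.015 0.021 0.043]
0.035 21 world z [0.017 0.036 0.059]
0.05 77 world z [0.013 0.022 0.061]
0.065 82 world z [0.015 0.023 0.056]
0.08 83 world z [0.025 0.034 0.059]
0.095 84 world z [0.036 0.043 0.057]
```

Emit:
play_rows(motion=[[0, 0, -0.05, 0], [0, 0, -0.15, 0], [0, 0, -0.3, 0], [0, 0, -0.45, 0], [0, 0, -0.6, 0], [0, 0, -0.75, 0], [0, 0, -0.9, 0], [0, 0, -1, 0], [0, 0, -1, 0]])

```text
time_s: 20.82
eef_pos: [0.5506, -0.3493, 0.1458]
ee_rot: [[0.299, 0.954, 0.001], [0.954, -0.299, -0.001], [-0.0, 0.001, -1.0]]
force: [-1.5, -0.4, -4.9]
grip_width: 0.0437
grasp_force: 59.6
```

Emit:
play_rows(motion=[[0.04, -0.01, -0.04, 0], [0.14, -0.04, -0.08, 0], [0.3, -0.09, -0.12, 0], [0.5, -0.16, -0.14, 0], [0.75, -0.23, -0.14, 0], [1, -0.31, -0.14, 0]])

```text
time_s: 21.58
eef_pos: [0.5506, -0.2215, 0.1617]
ee_rot: [[0.299, 0.954, -0.0], [0.954, -0.299, 0.0], [0.0, -0.0, -1.0]]
force: [0.9, -0.0, -2.8]
grip_width: 0.0438
grasp_force: 59.6
```

Emit:
play_rows(motion=[[0.25, -0.08, 0, 0], [0.5, -0.16, 0, 0], [0.75, -0.23, 0, 0], [1, -0.31, 0, 0]])

```text
time_s: 22.08
eef_pos: [0.5508, -0.0959, 0.1617]
ee_rot: [[0.299, 0.954, -0.0], [0.954, -0.299, 0.0], [0.0, -0.0, -1.0]]
force: [0.7, -0.1, -4.8]
grip_width: 0.0438
grasp_force: 59.6
```

Emit:
play_rows(motion=[[0.25, -0.08, 0, 0], [0.5, -0.16, 0, 0], [0.72, -0.23, 0, 0], [0.9, -0.28, 0, 0], [0.98, -0.31, 0, 0], [1, -0.31, 0, 0]])

```text
time_s: 22.82
eef_pos: [0.5513, 0.0282, 0.1617]
ee_rot: [[0.299, 0.954, -0.0], [0.954, -0.299, -0.0], [-0.0, -0.0, -1.0]]
force: [-0.5, -1.0, -5.0]
grip_width: 0.044
grasp_force: 59.6
```

```bash
python3 -c "
from h import *
to(.5515,.182,.161,-30)"; python3 f.py
```

```text
t 22.825 pos [0.5513 0.0282 0.1617] yaw -17.38 q7 -10.4 zax [-0. -0. -1.] -> units [ 1.223 -0.381  0.005] turn 0.11 F [-0.5 -1.  -5. ] w 0.044 gf 59.6
t 22.825 pos [0.5513 0.0282 0.1617] yaw -17.38 q7 -10.4 zax [-0. -0. -1.] -> units [-2.696  0.963  0.097] turn -0.003 F [-0.5 -1.  -5. ] w 0.044 gf 59.6
scene 0.74 552
0.02 21 world z [0.152 0.162 0.173]
0.035 17 world z [0.147 0.155 0.164]
0.05 16 world z [0.15  0.155 0.161]
0.065 12 world z [0.148 0.155 0.162]
0.08 13 world z [0.148 0.154 0.16 ]
0.095 13 world z [0.148 0.154 0.159]
top 0.74 172
0.08 17 world z [0.17  0.175 0.195]
0.095 94 world z [0.175 0.181 0.192]
```

Emit:
play_rows(motion=[[0.05, -0.02, 0, 0.01], [0.18, -0.06, 0, 0.03], [0.36, -0.11, 0, 0.05], [0.56, -0.17, 0, 0.07], [0.75, -0.23, 0, 0.09], [0.9, -0.28, 0, 0.105], [0.98, -0.31, 0, 0.11], [1, -0.31, 0, 0.11]])

```text
time_s: 24.02
eef_pos: [0.5519, 0.1537, 0.1616]
ee_rot: [[0.5, 0.866, -0.0], [0.866, -0.5, -0.0], [-0.0, -0.0, -1.0]]
force: [-0.4, 0.5, -5.0]
grip_width: 0.0436
grasp_force: 59.6
```

```bash
python3 -c "
from h import *
to(.5515,.182,.161,-30)"
```

```text
t 24.025 pos [0.5519 0.1537 0.1616] yaw -29.99 q7 -34.5 zax [-0. -0. -1.] -> units [ 0.203 -0.121  0.005] turn 0.0 F [-0.4  0.5 -5. ] w 0.0436 gf 59.6
```

Emit:
play_rows(motion=[[0.06, -0.04, 0, 0], [0.14, -0.08, 0, 0], [0.19, -0.11, 0, 0], [0.2, -0.12, 0, 0], [0.2, -0.12, 0, 0], [0.2, -0.12, 0, 0]])

```text
time_s: 24.78
eef_pos: [0.5516, 0.1811, 0.1617]
ee_rot: [[0.501, 0.866, 0.0], [0.866, -0.501, -0.0], [-0.0, 0.0, -1.0]]
force: [1.0, -0.0, -4.1]
grip_width: 0.0438
grasp_force: 59.6
```

Emit:
play_rows(motion=[[0, 0, 0, 0], [0, 0, 0, 0]], newtons=40)

```text
time_s: 25.02
eef_pos: [0.5516, 0.1813, 0.1617]
ee_rot: [[0.5, 0.866, 0.0], [0.866, -0.5, -0.0], [-0.0, 0.0, -1.0]]
force: [0.4, -0.2, -4.0]
grip_width: 0.0438
grasp_force: 39.7
```

```bash
cat > g.py <<'E'
from h import *
s=env.observe(); R=np.array(s["ee_rot"]); t=np.array(s["eef_pos"])
print(s["time_s"],t.round(3),"F",np.round(s["force"],1),"M tool",(R.T@np.array(s["moment"])).round(3),s["grip_width"],s["grasp_force"])
for cam in("scene","top"):
    p=env.read_camera(cam); W=world(p,np.ones((384,512),bool)); L=(W-t)@R
    # right hopper wall face / rim region: y from .018 to .030 of tool frame (scoop -y = tool +y)
    m=(L[:,0]>.03)&(L[:,0]<.16)&(L[:,1]>.015)&(L[:,1]<.032)&(W[:,2]>.062)&(W[:,2]<.25)
    if m.sum()<20: continue
    x=L[m,0];z=W[m,2]; xs=np.arange(.03,.15,.012)
    top=[(round(a+.006,3),round(np.percentile(z[(x>=a)&(x<a+.012)],95),3)) for a in xs if ((x>=a)&(x<a+.012)).sum()>3]
    k=np.polyfit(*np.array(top).T,1) if len(top)>2 else [0]
    print(cam,m.sum(),top,"pitch",-np.degrees(np.arctan(k[0])).round(1))
E
python3 g.py
```

```text
25.025 [0.552 0.181 0.162] F [ 0.4 -0.2 -4. ] M tool [-0.016 -0.211 -0.044] 0.043833683508383355 39.66986060142517
scene 307 [(np.float64(0.036), np.float64(0.188)), (np.float64(0.048), np.float64(0.189)), (np.float64(0.06), np.float64(0.187)), (np.float64(0.072), np.float64(0.187)), (np.float64(0.084), np.float64(0.187)), (np.float64(0.096), np.float64(0.188)), (np.float64(0.108), np.float64(0.187)), (np.float64(0.12), np.float64(0.187))] pitch 0.8
```

Emit:
play_rows(motion=[[0, 0, 0, 0], [0, 0, 0, 0]], newtons=28)

```text
time_s: 25.38
eef_pos: [0.5515, 0.1814, 0.1617]
ee_rot: [[0.5, 0.866, -0.0], [0.866, -0.5, -0.0], [-0.0, 0.0, -1.0]]
force: [0.1, -0.9, -4.8]
grip_width: 0.0441
grasp_force: 27.7
```

```bash
python3 g.py
```

```text
25.375 [0.552 0.181 0.162] F [ 0.1 -0.9 -4.8] M tool [-0.017 -0.304 -0.03 ] 0.04409729776941195 27.742316722869873
scene 307 [(np.float64(0.036), np.float64(0.188)), (np.float64(0.048), np.float64(0.188)), (np.float64(0.06), np.float64(0.188)), (np.float64(0.072), np.float64(0.187)), (np.float64(0.084), np.float64(0.187)), (np.float64(0.096), np.float64(0.188)), (np.float64(0.108), np.float64(0.187)), (np.float64(0.12), np.float64(0.188))] pitch 0.3
```

Emit:
play_rows(motion=[[0, 0, 0, 0], [0, 0, 0, 0]], newtons=22)

```text
time_s: 25.72
eef_pos: [0.5516, 0.1814, 0.1617]
ee_rot: [[0.5, 0.866, -0.0], [0.866, -0.5, -0.0], [-0.0, 0.0, -1.0]]
force: [-0.2, -0.2, -4.0]
grip_width: 0.0439
grasp_force: 21.8
```

```bash
python3 g.py
```

```text
25.725 [0.552 0.181 0.162] F [-0.2 -0.2 -4. ] M tool [-0.007 -0.338  0.046] 0.04393961855305355 21.784793436527252
scene 303 [(np.float64(0.036), np.float64(0.188)), (np.float64(0.048), np.float64(0.188)), (np.float64(0.06), np.float64(0.188)), (np.float64(0.072), np.float64(0.186)), (np.float64(0.084), np.float64(0.187)), (np.float64(0.096), np.float64(0.188)), (np.float64(0.108), np.float64(0.186)), (np.float64(0.12), np.float64(0.187))] pitch 0.9
```

Emit:
play_rows(motion=[[0, 0, 0, 0], [0, 0, 0, 0]], newtons=18)

```text
time_s: 26.08
eef_pos: [0.5515, 0.1814, 0.1616]
ee_rot: [[0.5, 0.866, -0.0], [0.866, -0.5, -0.0], [-0.0, -0.0, -1.0]]
force: [-0.6, 0.5, -3.6]
grip_width: 0.0441
grasp_force: 17.8
```

Emit:
play_rows(motion=[[0, 0, 0, 0], [0, 0, 0, 0]], newtons=15)

```text
time_s: 26.32
eef_pos: [0.5515, 0.1815, 0.1616]
ee_rot: [[0.5, 0.866, -0.0], [0.866, -0.5, -0.0], [-0.0, 0.0, -1.0]]
force: [-0.2, -0.2, -3.9]
grip_width: 0.0441
grasp_force: 15.0
```

```bash
python3 g.py
```

```text
26.325 [0.552 0.181 0.162] F [-0.2 -0.2 -3.9] M tool [ 0.029 -0.296 -0.033] 0.04406845315116251 14.998971819877625
scene 318 [(np.float64(0.036), np.float64(0.186)), (np.float64(0.048), np.float64(0.187)), (np.float64(0.06), np.float64(0.185)), (np.float64(0.072), np.float64(0.184)), (np.float64(0.084), np.float64(0.183)), (np.float64(0.096), np.float64(0.184)), (np.float64(0.108), np.float64(0.183)), (np.float64(0.12), np.float64(0.183))] pitch 2.6
```

Emit:
play_rows(motion=[[0, 0, 0, 0], [0, 0, 0, 0]], newtons=14)

```text
time_s: 26.68
eef_pos: [0.5515, 0.1814, 0.1617]
ee_rot: [[0.5, 0.866, 0.0], [0.866, -0.5, -0.0], [-0.0, 0.0, -1.0]]
force: [0.0, 0.1, -4.3]
grip_width: 0.0438
grasp_force: 14.0
```

```bash
python3 g.py
```

```text
26.675 [0.552 0.181 0.162] F [ 0.   0.1 -4.3] M tool [ 0.054 -0.262  0.023] 0.04381864072667191 13.998962938785553
scene 323 [(np.float64(0.036), np.float64(0.187)), (np.float64(0.048), np.float64(0.186)), (np.float64(0.06), np.float64(0.184)), (np.float64(0.072), np.float64(0.185)), (np.float64(0.084), np.float64(0.185)), (np.float64(0.096), np.float64(0.184)), (np.float64(0.108), np.float64(0.182)), (np.float64(0.12), np.float64(0.182))] pitch 3.1
```

Emit:
play_rows(motion=[[0, 0, 0, 0], [0, 0, 0, 0]], newtons=13)

```text
time_s: 27.02
eef_pos: [0.5515, 0.1814, 0.1617]
ee_rot: [[0.5, 0.866, 0.0], [0.866, -0.5, -0.0], [-0.0, 0.0, -1.0]]
force: [0.4, -0.3, -4.4]
grip_width: 0.0438
grasp_force: 13.0
```

```bash
python3 g.py
```

```text
27.025 [0.552 0.181 0.162] F [ 0.4 -0.3 -4.4] M tool [ 0.021 -0.299 -0.006] 0.04382379888863163 12.999078333377838
scene 322 [(np.float64(0.036), np.float64(0.185)), (np.float64(0.048), np.float64(0.186)), (np.float64(0.06), np.float64(0.185)), (np.float64(0.072), np.float64(0.185)), (np.float64(0.084), np.float64(0.185)), (np.float64(0.096), np.float64(0.184)), (np.float64(0.108), np.float64(0.183)), (np.float64(0.12), np.float64(0.182))] pitch 2.2
```

Emit:
play_rows(motion=[[0, 0, 0, 0], [0, 0, 0, 0]], newtons=11.5)

```text
time_s: 27.38
eef_pos: [0.5516, 0.1815, 0.1617]
ee_rot: [[0.5, 0.866, 0.0], [0.866, -0.5, -0.0], [-0.0, 0.0, -1.0]]
force: [0.4, 0.1, -5.0]
grip_width: 0.0441
grasp_force: 11.5
```

```bash
python3 g.py
```

```text
27.375 [0.552 0.181 0.162] F [ 0.4  0.1 -5. ] M tool [ 0.033 -0.178 -0.027] 0.04409166787060175 11.499185711145401
scene 246 [(np.float64(0.036), np.float64(0.165)), (np.float64(0.048), np.float64(0.159)), (np.float64(0.06), np.float64(0.153)), (np.float64(0.072), np.float64(0.146)), (np.float64(0.084), np.float64(0.138)), (np.float64(0.096), np.float64(0.132)), (np.float64(0.108), np.float64(0.127))] pitch 28.6
```

Emit:
play_rows(motion=[[0, 0, 0, 0], [0, 0, 0, 0]], newtons=10)

```text
time_s: 27.72
eef_pos: [0.5516, 0.1814, 0.1617]
ee_rot: [[0.5, 0.866, 0.0], [0.866, -0.5, -0.0], [0.0, 0.0, -1.0]]
force: [-0.3, -0.1, -4.3]
grip_width: 0.0439
grasp_force: 10.6
```

```bash
python3 g.py
```

```text
27.725 [0.552 0.181 0.162] F [-0.3 -0.1 -4.3] M tool [-0.01  -0.239  0.034] 0.04390674107792975 10.554099750006571
scene 231 [(np.float64(0.036), np.float64(0.151)), (np.float64(0.048), np.float64(0.139)), (np.float64(0.06), np.float64(0.128)), (np.float64(0.072), np.float64(0.118)), (np.float64(0.084), np.float64(0.116)), (np.float64(0.096), np.float64(0.119))] pitch 29.6
```

```bash
cat > k.py <<'E'
from h import *
import sys
for cam in("scene","top"):
    p=env.read_camera(cam)
    for d in env.cut_out(p,"bead0_center"):
        W=world(p,d["region"])
        if len(W): print(cam,round(d["conf"],2),d["pixel"],np.median(W,0).round(3), "dpan",np.hypot(*(np.median(W,0)[:2]-[.61,.283])).round(3))
    if cam=="scene": save(cv2.resize(p["img"][80:210,240:400],None,fx=4,fy=4,interpolation=cv2.INTER_CUBIC),sys.argv[1])
E
python3 k.py c6.png
```

```text
scene 0.46 [132.4, 295.0] [0.565 0.188 0.15 ] dpan 0.105
```

View pics/c6.png

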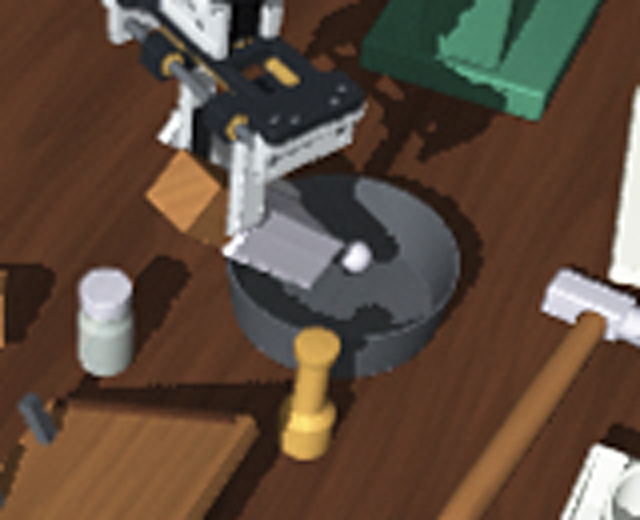

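A bead has just left, or is at the lip, at crop (357,258) over the pan. I'll let time pass and look again.

Emit:
play_rows(motion=[[0, 0, 0, 0], [0, 0, 0, 0], [0, 0, 0, 0]], newtons=9.5)

```text
time_s: 28.4
eef_pos: [0.5516, 0.1814, 0.1617]
ee_rot: [[0.5, 0.866, 0.0], [0.866, -0.5, -0.0], [-0.0, 0.0, -1.0]]
force: [0.1, -1.1, -3.0]
grip_width: 0.0439
grasp_force: 10.1
```

```bash
cat >> g.py <<'E'
# bright blobs in the pan
p=env.read_camera("scene"); W=world(p,np.ones((384,512),bool)); 
K=p["z_map"]>0; r,c=np.nonzero(K); b=p["img"][r,c].astype(int)
m=(np.hypot(W[:,0]-.61,W[:,1]-.283)<.085)&(W[:,2]<.05)&(b.min(1)>130)
M=np.zeros((384,512),np.uint8); M[r[m],c[m]]=1
n,_,st,ce=cv2.connectedComponentsWithStats(M)
for i in range(1,n):
    if st[i,4]>4: k=m&(_[r,c]==i); print("blob",ce[i].round(),st[i,4],np.median(W[k],0).round(3))
E
python3 g.py
```

```text
28.4 [0.552 0.181 0.162] F [ 0.1 -1.1 -3. ] M tool [-0.022 -0.174 -0.021] 0.04389587568544475 10.054101749556139
scene 199 [(np.float64(0.036), np.float64(0.15)), (np.float64(0.048), np.float64(0.139)), (np.float64(0.06), np.float64(0.13)), (np.float64(0.072), np.float64(0.117)), (np.float64(0.084), np.float64(0.107))] pitch 42.0
blob [339. 144.] 78 [0.639 0.332 0.02 ]
blob [321. 152.] 40 [0.604 0.275 0.019]
```

```bash
python3 k.py c7.png
```

```text
scene 0.49 [151.2, 323.5] [0.605 0.273 0.019] dpan 0.011
scene 0.47 [119.9, 295.3] [0.528 0.24  0.154] dpan 0.092
```

View pics/c7.png

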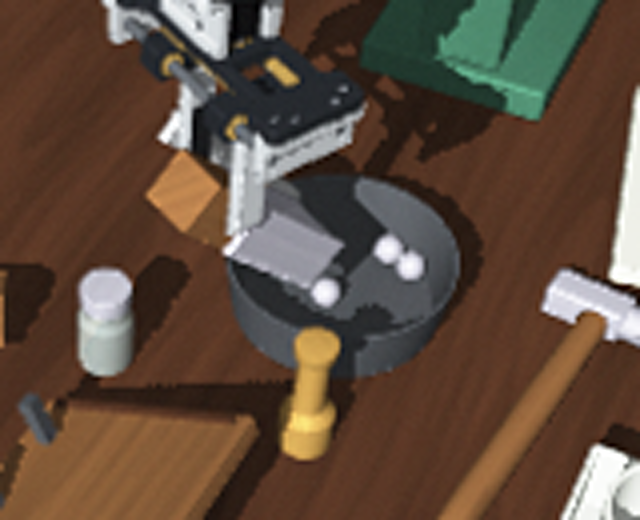

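All three beads lie in the pan, at crop (325,292), (388,248) and (410,265), with the scoop tipped about 42°. I'll firm the grip, hold briefly, then lift and return.

Emit:
play_rows(motion=[[0, 0, 0, 0], [0, 0, 0, 0], [0, 0, 0, 0], [0, 0, -0.05, 0], [0, 0, -0.15, 0], [0, 0, -0.3, 0], [0, 0, -0.42, 0], [0, 0, -0.5, 0], [0, 0, -0.5, 0]], newtons=50)

```text
time_s: 29.88
eef_pos: [0.5518, 0.1816, 0.2224]
ee_rot: [[0.5, 0.866, 0.001], [0.866, -0.5, 0.001], [0.001, 0.001, -1.0]]
force: [-0.2, 0.4, -4.4]
grip_width: 0.0438
grasp_force: 50.9
```

Emit:
play_rows(motion=[[-0.08, 0.05, 0, 0], [-0.25, 0.16, 0, -0.02], [-0.5, 0.31, 0, -0.04], [-0.75, 0.46, 0, -0.06], [-1, 0.62, 0, -0.08]])

```text
time_s: 30.5
eef_pos: [0.5555, 0.0383, 0.2212]
ee_rot: [[0.355, 0.935, -0.001], [0.935, -0.355, -0.0], [-0.001, -0.001, -1.0]]
force: [0.4, 0.2, -4.1]
grip_width: 0.0434
grasp_force: 50.9
```

```bash
python3 g.py;python3 -c "
from h import *
to(.5674,-.3074,.22,-17.5)"
```

```text
30.5 [0.555 0.038 0.221] F [ 0.4  0.2 -4.1] M tool [-0.055 -0.198  0.007] 0.043404968152494006 50.897807760047726
scene 282 [(np.float64(0.036), np.float64(0.209)), (np.float64(0.048), np.float64(0.197)), (np.float64(0.06), np.float64(0.189)), (np.float64(0.072), np.float64(0.176)), (np.float64(0.084), np.float64(0.167)), (np.float64(0.132), np.float64(0.099)), (np.float64(0.144), np.float64(0.097))] pitch 47.8
top 21 [(np.float64(0.132), np.float64(0.103)), (np.float64(0.144), np.float64(0.103))] pitch -0.0
blob [340. 144.] 78 [0.639 0.333 0.019]
t 30.65 pos [0.5556 0.0376 0.2214] yaw -21.07 q7 -16.7 zax [-0.    -0.001 -1.   ] -> units [-2.647  1.125  0.013] turn -0.031 F [-0.4  0.9 -4.8] w 0.0433 gf 50.9
```

Emit:
play_rows(motion=[[-0.2, 0.08, 0, 0], [-0.4, 0.16, 0, -0.01], [-0.65, 0.27, 0, -0.02], [-0.9, 0.38, 0, -0.03]])

```text
time_s: 31.15
eef_pos: [0.5599, -0.0773, 0.2212]
ee_rot: [[0.298, 0.955, -0.001], [0.955, -0.298, -0.0], [-0.0, -0.001, -1.0]]
force: [-0.2, -0.4, -4.6]
grip_width: 0.0438
grasp_force: 50.9
```

Emit:
play_rows(motion=[[-0.25, 0.1, 0, 0], [-0.5, 0.21, 0, 0], [-0.75, 0.32, 0, 0], [-0.9, 0.38, 0, 0]])

```text
time_s: 31.65
eef_pos: [0.5711, -0.1947, 0.2213]
ee_rot: [[0.3, 0.954, -0.001], [0.954, -0.3, -0.0], [-0.001, -0.001, -1.0]]
force: [-0.3, 0.6, -4.5]
grip_width: 0.0437
grasp_force: 50.9
```

```bash
python3 g.py; python3 k.py x.png; python3 -c "
from h import *
to(.5674,-.3074,.12,-17.5)"
```

```text
31.65 [ 0.571 -0.195  0.221] F [-0.3  0.6 -4.5] M tool [-0.003 -0.09  -0.03 ] 0.043707764337685306 50.897176452563144
scene 269 [(np.float64(0.036), np.float64(0.205)), (np.float64(0.048), np.float64(0.201)), (np.float64(0.06), np.float64(0.188)), (np.float64(0.072), np.float64(0.18)), (np.float64(0.084), np.float64(0.168)), (np.float64(0.108), np.float64(0.086)), (np.float64(0.12), np.float64(0.085))] pitch 58.0
top 136 [(np.float64(0.036), np.float64(0.212)), (np.float64(0.048), np.float64(0.205)), (np.float64(0.06), np.float64(0.192)), (np.float64(0.072), np.float64(0.182)), (np.float64(0.084), np.float64(0.172))] pitch 40.6
blob [340. 144.] 73 [0.64  0.333 0.02 ]
blob [322. 151.] 11 [0.605 0.273 0.024]
scene 0.53 [154.4, 321.1] [0.605 0.272 0.02 ] dpan 0.012
scene 0.31 [148.3, 325.0] [0.601 0.306 0.015] dpan 0.024
scene 0.21 [230.2, 224.0] [ 0.588 -0.211  0.234] dpan 0.494
top 0.45 [181.6, 166.8] [0.602 0.275 0.026] dpan 0.011
top 0.3 [185.1, 300.8] [ 0.567 -0.12   0.176] dpan 0.405
top 0.23 [218.9, 203.5] [0.479 0.155 0.075] dpan 0.183
t 32.0 pos [ 0.5715 -0.1922  0.2216] yaw -17.33 q7 12.7 zax [-0.  0. -1.] -> units [-0.927  0.254  0.846] turn 0.001 F [-0.3 -0.2 -3.4] w 0.0438 gf 50.9
```

Emit:
play_rows(motion=[[-0.25, 0.07, 0, 0], [-0.5, 0.14, 0, 0], [-0.75, 0.2, 0.1, 0], [-0.9, 0.25, 0.3, 0], [-0.93, 0.25, 0.55, 0], [-0.93, 0.25, 0.75, 0], [-0.93, 0.25, 0.84, 0], [-0.93, 0.25, 0.84, 0]])

```text
time_s: 33.0
eef_pos: [0.5667, -0.3084, 0.1208]
ee_rot: [[0.299, 0.954, -0.0], [0.954, -0.299, 0.0], [0.0, -0.0, -1.0]]
force: [-0.8, -0.2, -3.7]
grip_width: 0.0435
grasp_force: 50.9
```

```bash
python3 -c "
from h import *
to(.5674,-.3074,.092,-17.5)
a=env.read_camera('scene')['img'][200:360,120:310]
save(cv2.resize(a,None,fx=4,fy=3.7,interpolation=cv2.INTER_CUBIC),'c8.png')"
```

```text
t 33.0 pos [ 0.5667 -0.3084  0.1208] yaw -17.38 q7 27.2 zax [-0.  0. -1.] -> units [0.01  0.003 0.24 ] turn 0.001 F [-0.8 -0.2 -3.7] w 0.0435 gf 50.9
```

View pics/c8.png

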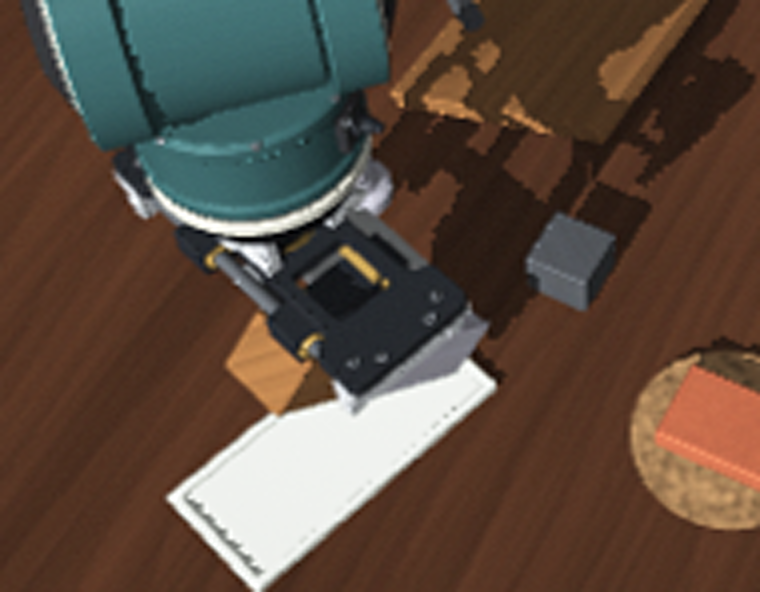

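The scoop hangs nose-down over the cradle. I'm lowering until the nose touches, then following the arc with a soft grip.

Emit:
play_rows(motion=[[0.01, 0, 0.1, 0], [0.01, 0, 0.2, 0], [0.01, 0, 0.24, 0], [0.01, 0, 0.26, 0], [0.01, 0, 0.26, 0]], newtons=25)

```text
time_s: 33.67
eef_pos: [0.5663, -0.3102, 0.0908]
ee_rot: [[0.301, 0.954, 0.001], [0.954, -0.301, -0.003], [-0.002, 0.001, -1.0]]
force: [-6.0, -6.0, 13.4]
grip_width: 0.0438
grasp_force: 27.1
```

Emit:
play_rows(motion=[[-0.03, 0, 0.01, 0], [-0.06, 0, 0.04, 0], [-0.1, 0, 0.08, 0], [-0.15, 0, 0.12, 0], [-0.19, 0, 0.16, 0], [-0.23, 0, 0.21, 0], [-0.27, 0, 0.26, 0], [-0.27, 0, 0.26, 0]], newtons=9)

```text
time_s: 34.67
eef_pos: [0.5569, -0.3387, 0.0578]
ee_rot: [[0.3, 0.954, -0.001], [0.954, -0.3, 0.0], [0.0, -0.001, -1.0]]
force: [0.7, 0.2, -3.0]
grip_width: 0.044
grasp_force: 9.5
```

```bash
python3 g.py
```

```text
34.675 [ 0.557 -0.339  0.058] F [ 0.7  0.2 -3. ] M tool [ 0.035 -0.23   0.058] 0.04400063792465962 9.5236581665813
blob [340. 144.] 79 [0.639 0.333 0.02 ]
```

Emit:
play_rows(motion=[[-0.03, 0, 0.05, 0], [-0.06, 0, 0.1, 0], [-0.09, 0, 0.16, 0], [-0.11, 0, 0.21, 0], [-0.13, 0, 0.26, 0], [-0.15, 0, 0.31, 0], [-0.16, 0, 0.34, 0], [-0.16, 0, 0.34, 0]])

```text
time_s: 35.83
eef_pos: [0.5512, -0.3578, 0.0179]
ee_rot: [[0.3, 0.954, 0.0], [0.954, -0.3, -0.001], [-0.001, 0.0, -1.0]]
force: [-2.0, 0.1, 3.5]
grip_width: 0.0443
grasp_force: 9.0
```

```bash
python3 e.py
```

```text
t 35.825 pos [ 0.5512 -0.3578  0.0179] yaw -17.44 q7 34.8 zax [ 0.    -0.001 -1.   ] -> units [ 0.521 -0.087 -0.309] turn -0.004 F [-2.   0.1  3.5] w 0.0443 gf 9.0
scene 0.04 655 a [-0.0772  0.0439  0.0729] b [-0.0268  0.0355  0.0803] ((-1.921905517578125, 28.229955673217773), (111.73091125488281, 151.53590393066406), 88.45831298828125)
scene 0.058 3 a [0.0526 0.0556 0.0557] b [0.0754 0.0764 0.0765] ((54.268192291259766, 76.33264923095703), (0.8963459134101868, 3.366359233856201), 71.12852478027344)
top 0.04 358 a [-0.005   0.0527  0.0754] b [-0.0271  0.0389  0.0806] ((31.559959411621094, 28.05287742614746), (112.27477264404297, 90.12837219238281), 89.75211334228516)
top 0.058 13 a [0.0458 0.0524 0.0582] b [0.0769 0.0806 0.0838] ((51.92805480957031, 80.31204986572266), (6.883848667144775, 12.774860382080078), 89.86650085449219)
```

Emit:
play_rows(motion=[[0, 0, 0, 0], [0, 0, 0, 0], [0, 0, 0, 0], [0, 0, 0, 0]], grip=0.6)

```text
time_s: 36.42
eef_pos: [0.5514, -0.3571, 0.0177]
ee_rot: [[0.299, 0.954, -0.0], [0.954, -0.299, -0.0], [-0.0, 0.0, -1.0]]
force: [0.3, -0.8, -0.1]
grip_width: 0.0749
grasp_force: 0.0
```

Emit:
play_rows(motion=[[0, 0, -0.2, 0], [0, 0, -0.5, 0], [0, 0, -0.8, 0], [-0.3, 0, -1, 0], [-0.8, 0, -1, 0], [-1, 0, -1, 0], [-1, 0, -1, 0]])

```text
time_s: 37.3
eef_pos: [0.514, -0.4739, 0.1394]
ee_rot: [[0.302, 0.953, 0.0], [0.953, -0.302, -0.002], [-0.002, 0.001, -1.0]]
force: [-0.2, 0.7, -0.9]
grip_width: 0.0749
grasp_force: 0.0
```

```bash
cat >> e.py <<'E'
    m=near&(z>.036)&(z<.056)&(b<.02)&(a<.065)&(a>-.07); A=np.c_[a[m],b[m],np.ones(m.sum())]
    T=m&((abs(b+.026)<.004)|(a<-.03))
    print("butt z",np.median(z[m&(a<-.035)]).round(4),"rim z by a",[np.percentile(z[m&(b<-.016)&(a>q)&(a<q+.02)],80).round(4) for q in(-.02,0,.02,.04) if (m&(b<-.016)&(a>q)&(a<q+.02)).sum()>3])
p=env.read_camera("scene"); save(cv2.resize(p["img"][100:375,110:385],None,fx=2.15,fy=2.15,interpolation=cv2.INTER_CUBIC),'c9.png')
E
python3 e.py
```

```text
t 37.3 pos [ 0.514  -0.4739  0.1394] yaw -17.61 q7 40.4 zax [ 0.    -0.002 -1.   ] -> units [ 1.538 -0.086  0.701] turn -0.005 F [-0.2  0.7 -0.9] w 0.0749 gf 0.0
scene 0.04 1575 a [-0.0762  0.0031  0.0723] b [-0.0266  0.037   0.0794] ((-2.3061141967773438, 27.68952751159668), (152.4034881591797, 111.08349609375), 0.3702864348888397)
scene 0.058 147 a [-0.0221  0.0164  0.0565] b [0.076 0.08  0.085] ((17.4267635345459, 80.46338653564453), (79.4710693359375, 9.195534706115723), 0.21605779230594635)
butt z 0.042 rim z by a [np.float64(0.0428), np.float64(0.0427), np.float64(0.0429), np.float64(0.0443)]
top 0.04 916 a [-0.075   0.0064  0.0743] b [-0.0265  0.0343  0.0841] ((-1.21917724609375, 28.39623260498047), (154.71060180664062, 112.73104095458984), 0.08164949715137482)
top 0.058 83 a [-0.0216  0.0199  0.0571] b [0.0762 0.0813 0.0848] ((17.89792251586914, 80.71195220947266), (8.929708480834961, 79.64895629882812), 89.77039337158203)
butt z 0.0448 rim z by a [np.float64(0.0485), np.float64(0.0464), np.float64(0.0486), np.float64(0.047)]
```

View pics/c9.png

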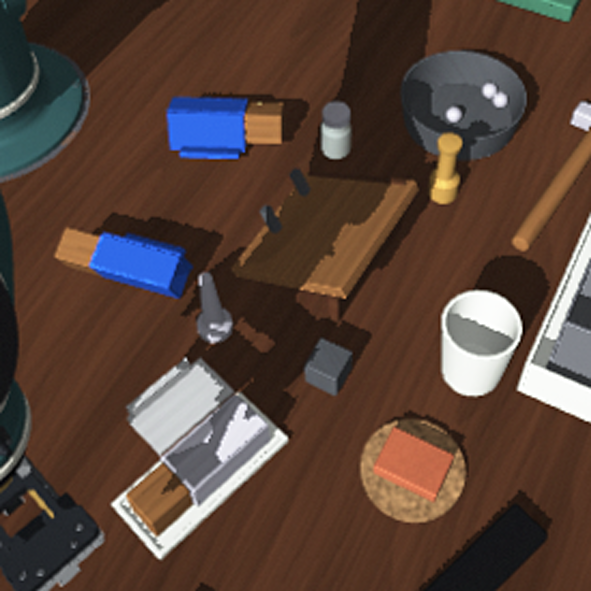

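The scoop stands level and centred in the cradle at crop (200,465). The three beads are in the pan near (475,100), and the bystanders are undisturbed. I'm handing in.

```bash
python3 -c "
from bench import env
print(env.finish_job())"
```

```text
the job is handed in; nothing more can be done
None
```

The job is handed in; the hand-in returned no verdict, but the last pictures show the empty scoop upright and released in the cradle, all three beads in the pan, and the other things on the bench where they stood.

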